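# Clip a direction sign into its frame

## Robot

A 6-joint arm with a two-finger parallel gripper is mounted at the origin on the work surface. World frame = base frame: x ahead of the robot, y to its left, z up, the work surface at z = 0. Lengths are in m, angles in degrees, forces in N, time in s.
With the tool pointing down it reaches from about 0.375 to 0.9 m from the base axis. Payload 3.1 kg.
Tool frame: the origin (TCP) lies between the finger pads; the fingertips stand 11 mm ahead of it and the grasp point (between the pads) lies 8 mm behind it; x points along the fingers, y is the direction in which the jaws open and shut, and the axes are right-handed (so a half turn about x gives the same grasp; the last joint's range is limited). The gripper opens to 87 mm and grips with 3 to 60 N. Pads are 19 mm wide; open, the fingers measure 117 mm over their backs; the gripper's body (75 mm by 190 mm) begins 51 mm behind the grasp point.
Start: joints at [-87.233, 30.224, 82.088, -0, 67.689, -10.227], TCP at [0.141, -0.609, 0.234] pointing down, gripper open.
Joint ranges: [-176.69, 176.69], [-43.24, 126.21], [12.49, 139.97], [-82, 262], [0, 151.66], [-163.58, 163.58]. Speed limits (degrees/s): [159.86, 159.86, 180, 180, 180, 180].

## Interface

Orientations are given as a 3x3 rotation matrix whose columns are the frame's x, y, z axes.
In Python, from rig import bot gives the robot as it stands.
- The arm moves only by the shell command python3 -m inch 'ROWS' [OPENING]. ROWS is a JSON object of lists of equal length, an entry for each row: "dp": the shift along the tool's x, y, z in mm, a list of three; "yaw": the turn about the tool's x in degrees. In form: {"dp": [[tx, ty, tz], ...], "yaw": [yaw, ...]}. A call has 1 to 20 rows; each row shifts and turns the commanded pose from where the row before left it, along the tool's axes as they then stand; what a row does not reach is not made up. A row lasts 1/12 s, in which the tool goes at most 41.7 mm and 7.16 degrees, less where a joint would pass 70% of its speed; a pose out of reach is approached as far as the arm can. A call is refused whole if a number of a shift passes 41.7 or a number of a turn 7.16, either way. A call with a gripper value outside its range is refused whole. OPENING is the finger opening in mm, from 0 to 87, set as the call begins (- or left out, the last holds). The fingers move at their own pace and stop on an object; the grip force is fixed at half the most. Time passes only in rows, so rows that do not move let the fingers close. It gives the time, the measured TCP pose, the force and the opening at its end, in the units of the state.
- bot.read_state(): the state, without advancing time (a new reading comes with each control period).
- bot.capture(name): name is "side" or "top" or "wrist"; returns a dict with "color" (420x560x3 uint8, red, green, blue), "intrinsics" (3x3 intrinsics, pixels), "pose" (4x4, takes a point from camera to world coordinates). Camera axes: x right, y down, z forward; pixel columns grow to the right and rows downward; lengths in m; the calibration is good to about 2 mm. A picture is of the moment at which its call begins. There is no depth.
- bot.hand_in(): hands the job in, once; it reports no verdict.
The state is a dict: "time_s": time; "joint_positions": joint angles; "qvel": joint speeds; "tau": joint torques, N m; "position": TCP position; "tcp_rot": TCP orientation; "force": force on the tool from outside, world axes, zero at the start; "moment": the same for the moment, N m; "opening": opening from 0.0 (shut) to 1.0 (fully open).
Only numpy, scipy, OpenCV 4.12 (cv2) and the standard library are available. Lean on these libraries where they do the work, as an engineer would, in place of code of your own. Each camera call takes 0.05 s, during which the arm holds its last target.

## Task

Clip the green arrow panel into the sign frame it is lying on: slide it away from the orange catch until its metal lip is fully home under the far rail, then rock the near edge down until it is flat on the frame's floor and the orange sprung catch has snapped back over it. Let go of it, and leave the sprayer, ink bottle, squeegee and red plate where they are.

Things in the scene. Friction and masses are not known exactly. Their poses are not given: they have to be found in the camera images.
- sign_frame: Fixed sign frame lying on the bench, 218 x 156 mm, its dark floor's top 6 mm above the bench, turned up to 0.4 rad. Origin: underside, mid-width. +x runs from the orange catch to the far aluminium rail, z up. Side cheeks, 21 mm above the bench, inner faces at y = +-70 mm, run from x = 13 mm to the rail. Black catch housing: x = -122 to -90 mm, 68 mm wide, 32 mm above the bench
- sign_panel: Loose green panel, white arrow on top, about 0.35 kg. Green body 150 (x) x 130 (y) x 16 mm (z); at its +x end a bare metal lip, 16 mm long, 5 mm thick, level with the underside. Origin: centre of the green body's underside; z up. It starts in line with the frame within 0.03 rad, lip end down on the floor 20 to 38 mm short of the rail's upright face, near part propped on the catch, tilted about 0.23 rad
- panel_lip (a point): Tip of the panel's lip, middle of its width, half way up its 5 mm thickness; 166 mm from the panel's near end face
- panel_edge (a point): Lower edge of the panel's near (-x) end face, middle of the width; the end face is 16 mm high above it and can be pushed. When home, 6 mm above the bench and about 2 mm from catch_face
- rail_stop (a point): On the frame floor (6 mm above the bench) at the foot of the rail's upright face (frame x = 83 mm), where the lip tip ends up. The rail's overhang reaches 10 mm from here towards the catch, its underside 10 mm above the floor; rail top 21 mm above the bench
- catch_face (a point): On the frame floor (6 mm above the bench) under the front face of the catch at rest, 168 mm from rail_stop (frame x = -85 mm); a panel that is home ends here
- catch (a joint): Orange sprung catch, 44 mm wide, mid near end: travel in m, 0 = snapped out, up to 0.010 pushed back from the rail. Flat top 38 mm above the bench; its nose reaches 8 mm from catch_face towards the rail, sloped above (38 to 27 mm), underside 24 mm above the bench, 2 mm over a seated panel. Spring 2 N + 350 N/m; some 6 to 15 N down on the panel near its near edge drives it back
- sprayer: White and orange pump sprayer, 90 mm across, 210 mm tall, beside the frame; origin under its middle
- ink_bottle: Yellow ink bottle, 64 mm across, 170 mm tall, beside the frame; origin under its middle
- squeegee: Green squeegee, 65 x 110 x 12 mm, lying beside the frame; origin under its middle
- red_plate: Blank red sign plate, 110 x 200 x 6 mm, lying beside the frame; origin under its middle
Mind the look-alikes: they are no part of the job. Several things have the shape of the sign_panel; the one meant has the colours described above.

How it is judged:
By the outcome, as a careful person would: the job done as asked, in the order asked, and still so for the second after the job is handed in, with the robot touching nothing.
It also fails if it takes over 38 s, if anything falls off the work surface, if the arm or the gripper's body presses on something with over 40 N, if the wrist force passes 120 N, or if a joint passes its speed limit or range.

## Working session

There is one attempt and no reset: what is moved stays moved. The work goes in short steps, Python scripts to look and compute and a shell command to move; the robot and the scene stay as the last step left them, time stands still between calls to the robot, and variables do not carry over. Pictures are saved under pics/ and viewed, and the job is handed in when it is done.

```bash
ls; mkdir -p pics
python3 - <<'E'
from rig import bot
import cv2
for n in ["side","top","wrist"]:
    c=bot.capture(n); cv2.imwrite(f"pics/a_{n}.png",c["color"][:,:,::-1]); print(n,c["intrinsics"].round(1).tolist(),c["pose"].round(3).tolist())
s=bot.read_state(); print(s["time_s"],s["position"],s["tcp_rot"],s["force"],s["opening"])
E
```

```text
pics
side [[438.4, 0.0, 283.3], [0.0, 438.4, 202.7], [0.0, 0.0, 1.0]] [[-0.95, -0.228, 0.213, 0.283], [-0.312, 0.711, -0.63, 0.651], [-0.008, -0.665, -0.747, 0.886], [0.0, 0.0, 0.0, 1.0]]
top [[531.4, 0.0, 283.1], [0.0, 531.4, 219.9], [0.0, 0.0, 1.0]] [[-0.018, -0.993, 0.119, 0.324], [-1.0, 0.019, 0.007, -0.075], [-0.009, -0.119, -0.993, 1.605], [0.0, 0.0, 0.0, 1.0]]
wrist [[341.2, 0.0, 277.9], [0.0, 341.2, 204.9], [0.0, 0.0, 1.0]] [[0.226, -0.936, -0.27, 0.215], [-0.974, -0.218, -0.061, -0.592], [-0.002, 0.277, -0.961, 0.385], [0.0, 0.0, 0.0, 1.0]]
0.15 [ 0.14054202 -0.60843148  0.23277323] [[-9.19547565e-05  2.24855881e-01 -9.74392028e-01]
 [ 1.72622135e-03 -9.74390545e-01 -2.24855702e-01]
 [-9.99998506e-01 -1.70269287e-03 -2.98551177e-04]] [-0.633277   -0.13113605 -0.84912621] 0.9991577476421227
```

View pics/a_side.png

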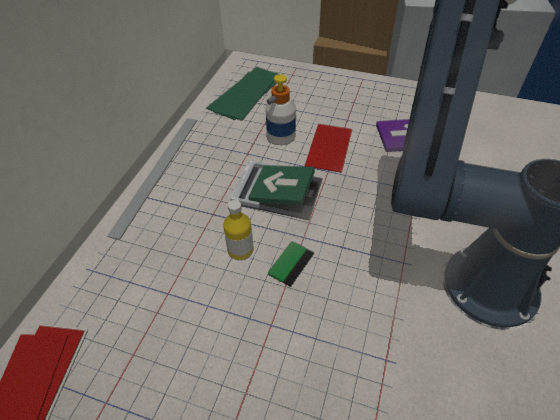

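View pics/a_top.png

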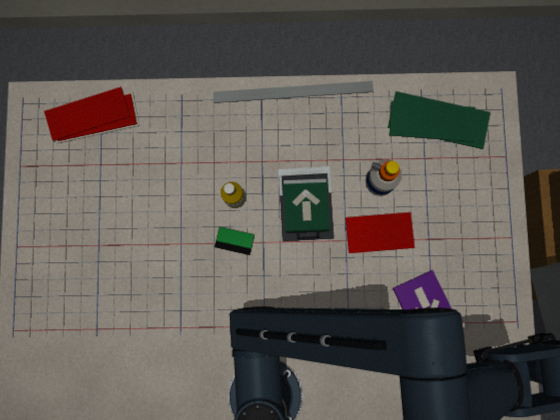

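View pics/a_wrist.png

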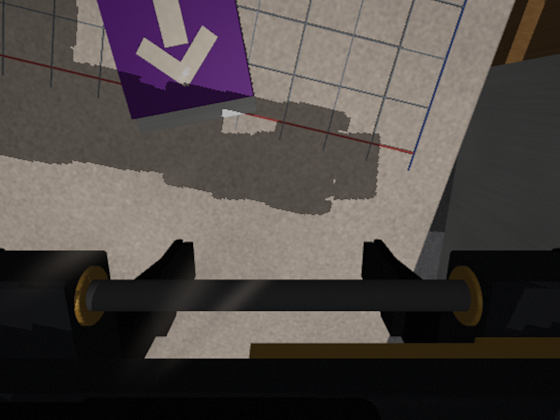

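Candidates in the top view: the green arrow panel on the frame (306,207), a purple arrow panel (424,295), a dark green stack with no arrow (438,120), the green squeegee (235,240) and red plates (380,232) and (90,113). By the description I choose (306,207), and will check it in a close crop.

```bash
cat > h.py <<'E'
import numpy as np, cv2
def ray(c,u,v):
    K=c["intrinsics"];P=c["pose"];d=P[:3,:3]@np.linalg.solve(K,[u,v,1.]);return P[:3,3],d
def onz(c,u,v,z):
    o,d=ray(c,u,v);return o+d*(z-o[2])/d[2]
def proj(c,X):
    P=c["pose"];x=(np.asarray(X)-P[:3,3])@P[:3,:3];q=x@c["intrinsics"].T;return q[...,:2]/q[...,2:]
E
python3 - <<'E'
from rig import bot
import cv2
from h import *
im=cv2.imread("pics/a_top.png"); a=cv2.resize(im[155:255,260:350],None,fx=6,fy=6,interpolation=cv2.INTER_CUBIC); cv2.imwrite("pics/b_top.png",a)
im=cv2.imread("pics/a_side.png"); a=cv2.resize(im[150:230,220:340],None,fx=6,fy=6,interpolation=cv2.INTER_CUBIC); cv2.imwrite("pics/b_side.png",a)
c=bot.capture("top"); 
for p in [(306,207),(305,172),(308,236),(385,178),(232,195)]: print(p,onz(c,*p,0.03).round(3))
E
```

```text
(306, 207) [ 0.551 -0.133  0.03 ]
(305, 172) [ 0.657 -0.132  0.03 ]
(308, 236) [ 0.463 -0.136  0.03 ]
(385, 178) [ 0.634 -0.372  0.03 ]
(232, 195) [0.592 0.089 0.03 ]
```

View pics/b_top.png

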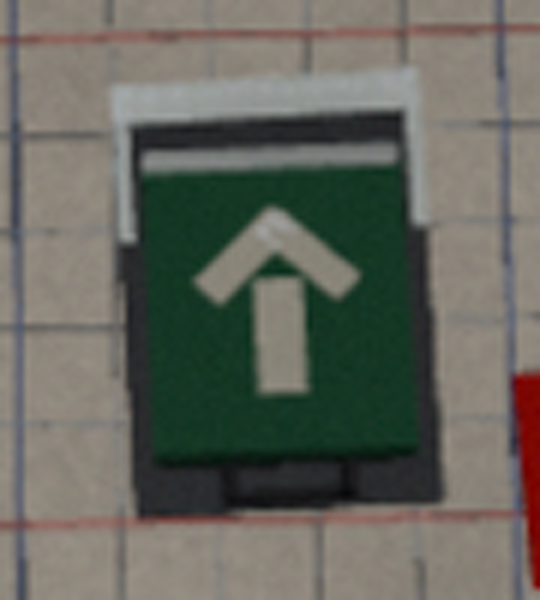

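View pics/b_side.png

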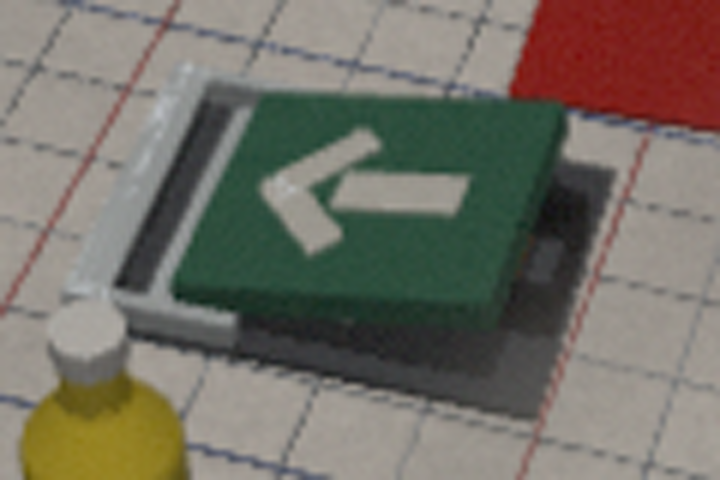

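The crop confirms a green body with a white arrow and bare metal lip, with its near edge propped over the catch. Next I move the wrist camera over the frame for a precise measurement.

```bash
python3 -m inch '{"dp": [[-1,-19,-24],[-1,-19,-24],[-1,-19,-24],[-1,-19,-24],[-1,-19,-24],[-1,-19,-24],[-1,-19,-24],[-1,-19,-24],[-1,-19,-24],[-1,-19,-24],[-1,-19,-24],[-1,-19,-24],[-1,-19,-24],[-1,-19,-24],[-1,-19,-24],[-1,-19,-24],[-1,-19,-24],[-1,-19,-24],[-1,-19,-24],[0,0,0]], "yaw": [0,0,0,0,0,0,0,0,0,0,0,0,0,0,0,0,0,0,0,0]}' 75
python3 - <<'E'
from rig import bot
import cv2
c=bot.capture("wrist"); cv2.imwrite("pics/c_w.png",cv2.resize(c["color"][:,:,::-1],None,fx=1.4,fy=1.4)); 
import pickle; pickle.dump(c,open("c_w.pkl","wb"))
s=bot.read_state(); print(s["position"],s["tcp_rot"].round(4).tolist())
E
```

```text
time_s: 1.87
position: [0.5064, -0.1509, 0.2528]
tcp_rot: [[0.003, 0.229, -0.973], [0.001, -0.973, -0.229], [-1.0, -0.001, -0.003]]
force: [-0.3, -0.9, -0.3]
opening: 0.863
[ 0.50490261 -0.1525715   0.25253669] [[0.0004, 0.2293, -0.9734], [0.0001, -0.9734, -0.2293], [-1.0, 0.0, -0.0005]]
```

View pics/c_w.png

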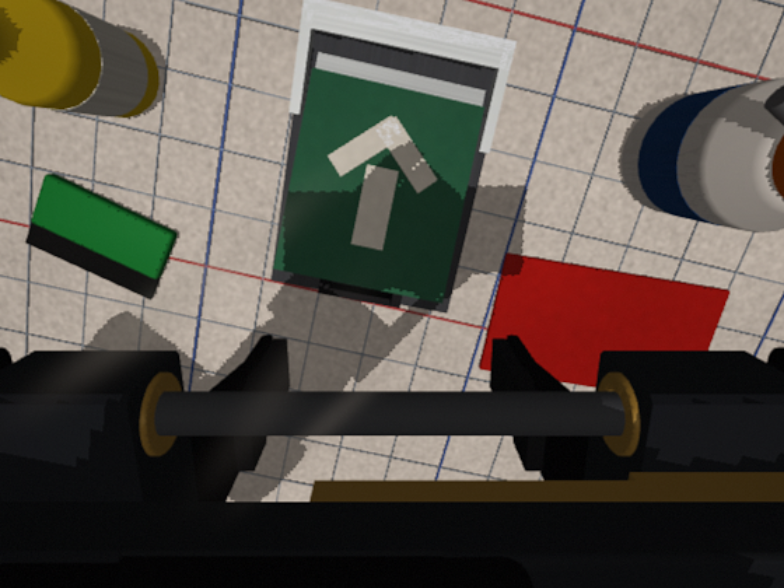

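Run:
```python
import cv2,pickle
c=pickle.load(open("c_w.pkl","rb")); im=c["color"][:,:,::-1]
cv2.imwrite("pics/d1.png",cv2.resize(im[0:130,190:380],None,fx=4,fy=4,interpolation=cv2.INTER_CUBIC))
b=im[110:240,180:370].astype(float); b=((b/255)**.5*255).astype('uint8')
cv2.imwrite("pics/d2.png",cv2.resize(b,None,fx=4,fy=4,interpolation=cv2.INTER_CUBIC))
```

```text
(no output)
```

View pics/d1.png

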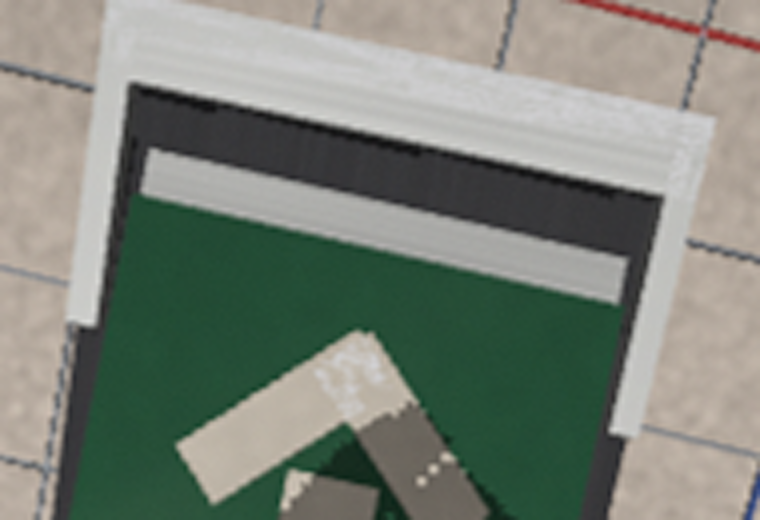

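View pics/d2.png

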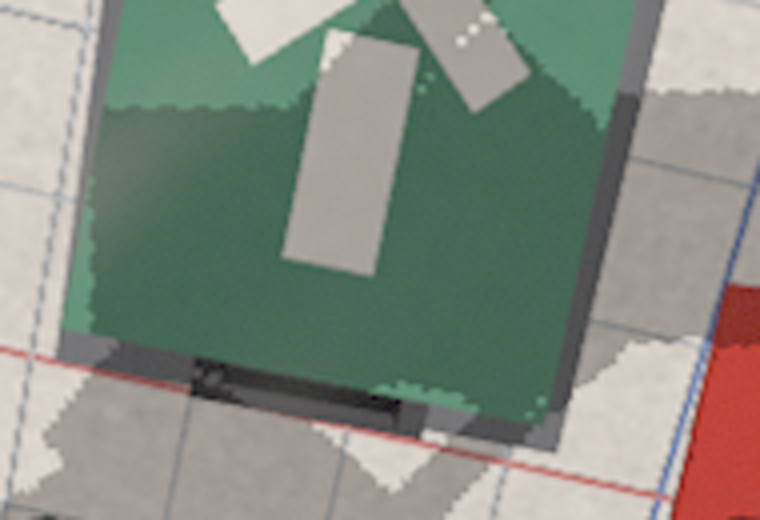

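```bash
cat > fit.py <<'E'
import numpy as np,pickle
from scipy.optimize import least_squares
from h import *
c=pickle.load(open("c_w.pkl","rb"))
A=lambda u,v:((u+.5)/4-.5+190,(v+.5)/4-.5)
B=lambda u,v:((u+.5)/4-.5+180,(v+.5)/4-.5+110)
F=[((73,70,21),A(131,84)),((73,-70,21),A(661,196)),((13,70,21),A(97,325)),((13,-70,21),A(611,433)),((13,78,21),A(66,322)),((13,-78,21),A(637,437)),((-122,78,6),B(58,358)),((-122,-78,6),B(556,450)),((96,-78,21),A(714,118))]
X=np.array([f[0] for f in F])/1e3;U=np.array([f[1] for f in F])
def Rz(a):return np.array([[np.cos(a),-np.sin(a),0],[np.sin(a),np.cos(a),0],[0,0,1]])
def fr(p,X):return X@Rz(p[2]).T+[p[0],p[1],0]
r=least_squares(lambda p:(proj(c,fr(p,X))-U).ravel(),[.55,-.13,.05],loss='soft_l1');p=r.x
print("frame",p.round(4));print((proj(c,fr(p,X))-U).round(1).tolist())
Pn=[((91,65,5),A(150,150)),((91,-65,5),A(628,259)),((75,65,16),A(139,194)),((75,-65,16),A(618,303)),((-75,65,16),B(65,330)),((-75,-65,16),B(545,425))]
Y=np.array([f[0] for f in Pn])/1e3;V=np.array([f[1] for f in Pn])
# q: tip x (frame), y, yaw rel, tilt
def pan(q,Y):
    Z=Y-[.091,0,0];t=q[3];Ry=np.array([[np.cos(t),0,np.sin(t)],[0,1,0],[-np.sin(t),0,np.cos(t)]])
    return fr(p,Z@Ry.T@Rz(q[2]).T+[q[0],q[1],.006])
r=least_squares(lambda q:(proj(c,pan(q,Y))-V).ravel(),[.055,0,0,.23]);q=r.x
print("panel",q.round(4));print((proj(c,pan(q,Y))-V).round(1).tolist())
print("edge world",pan(q,np.array([[-.075,0,0],[-.075,0,.016]])).round(4).tolist())
for n,x in [("stop",(.083,0,.006)),("catchface",(-.085,0,.006))]:print(n,fr(p,np.array(x)).round(4))
E
python3 fit.py
```

```text
frame [ 0.5797 -0.1322  0.0402]
[[-0.5, -0.2], [0.8, 0.5], [-0.3, 1.1], [-0.7, 0.3], [-0.0, 0.4], [-0.0, 0.8], [-0.5, -1.4], [0.7, -1.0], [0.8, -2.4]]
panel [ 0.0585 -0.0008 -0.0138  0.2086]
[[-0.0, -0.1], [-0.2, -0.2], [-1.4, 0.2], [1.6, 0.6], [0.0, -0.4], [0.1, -0.0]]
edge world [[0.4757, -0.1349, 0.0404], [0.4791, -0.1348, 0.056]]
stop [ 0.6626 -0.1289  0.006 ]
catchface [ 0.4947 -0.1356  0.006 ]
```

```bash
python3 -m inch '{"dp": [[0,0,0],[0,0,0],[0,0,0],[0,-6,20],[0,-6,21],[0,-5.5,21.5],[25,0,0],[25,0,0],[25,0,0],[25,0,0],[25,0,0],[20,0,0],[5,0,0],[0,0,0],[0,0,0]], "yaw": [4,4,3,0,0,0,0,0,0,0,0,0,0,0,0]}' 80
python3 - <<'E'
from rig import bot
import cv2
c=bot.capture("wrist"); cv2.imwrite("pics/e_w.png",cv2.resize(c["color"][:,:,::-1],None,fx=1.4,fy=1.4)); 
s=bot.read_state(); print(s["position"],s["tcp_rot"].round(4).tolist(),s["force"])
E
```

```text
time_s: 3.17
position: [0.4407, -0.14, 0.1029]
tcp_rot: [[0.0, 0.034, -0.999], [-0.0, -0.999, -0.034], [-1.0, 0.0, -0.0]]
force: [-0.1, 0.4, -0.2]
opening: 0.916
[ 0.44112054 -0.14008859  0.10341003] [[0.0014, 0.0344, -0.9994], [-0.001, -0.9994, -0.0344], [-1.0, 0.001, -0.0013]] [ 0.31922497 -0.41079497 -0.08463044]
```

View pics/e_w.png

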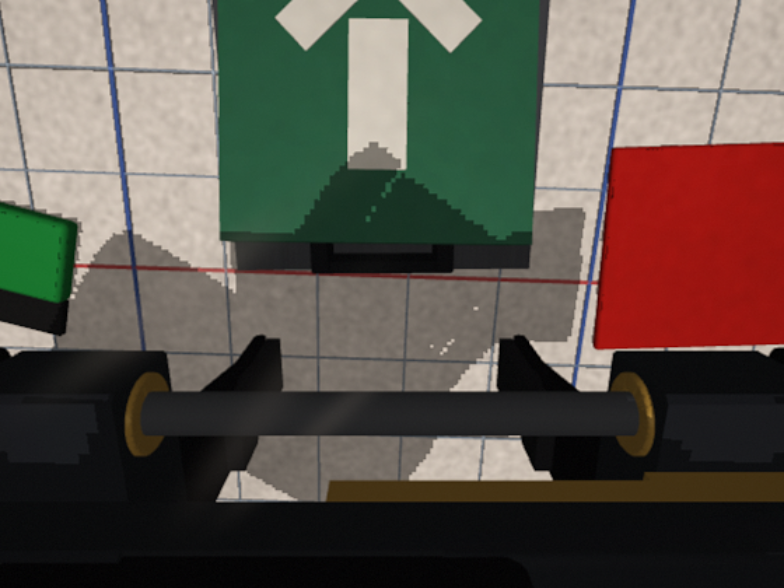

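```bash
python3 -m inch '{"dp": [[15,-2,0],[20,0,0],[20,0,0],[11,0,0],[0,0,0],[0,0,-6],[0,0,-6],[0,0,-5],[0,0,-4],[0,0,-3],[0,0,-2],[0,0,-2],[0,0,-2],[0,0,-2],[0,0,0]], "yaw": [-0.3,0,0,0,0,0,0,0,0,0,0,0,0,0,0]}' 80
python3 - <<'E'
from rig import bot
import cv2
c=bot.capture("wrist"); cv2.imwrite("pics/f_w.png",cv2.resize(c["color"][:,:,::-1],None,fx=1.4,fy=1.4)); 
s=bot.read_state(); print(s["position"],s["tcp_rot"].round(4).tolist(),s["force"])
E
```

```text
time_s: 4.47
position: [0.4726, -0.1359, 0.0363]
tcp_rot: [[-0.0, 0.04, -0.999], [0.0, -0.999, -0.04], [-1.0, -0.0, 0.0]]
force: [-1.3, -1.0, -0.4]
opening: 0.918
[ 0.47259702 -0.13589784  0.0363571 ] [[-0.0002, 0.0403, -0.9992], [0.0003, -0.9992, -0.0403], [-1.0, -0.0003, 0.0001]] [ 0.09169888 -0.55697742 -0.51918067]
```

View pics/f_w.png

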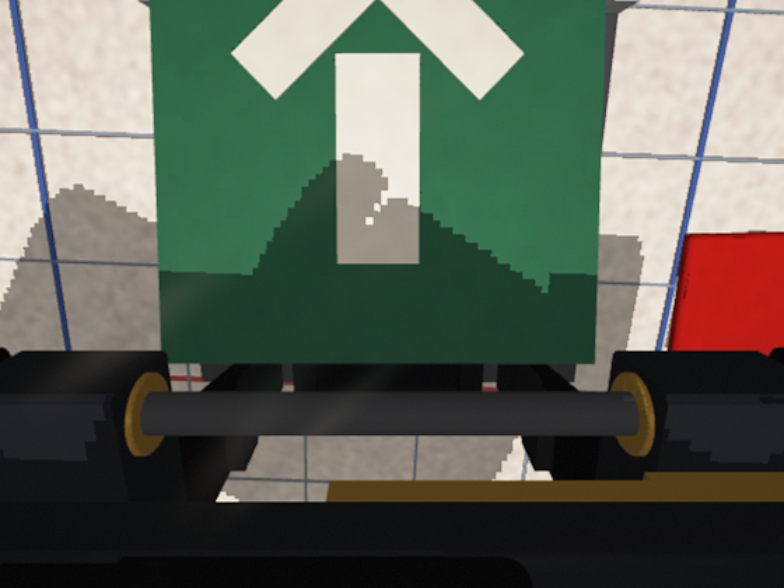

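```bash
python3 -m inch '{"dp": [[0,0,-2],[0,0,-2],[0,0,-2],[0,0,-2],[0,0,-2],[0,0,-2],[0,0,-1],[0,0,0],[0,0,0]], "yaw": [0,0,0,0,0,0,0,0,0]}' 80
python3 - <<'E'
from rig import bot
import cv2,pickle
c=bot.capture("side"); cv2.imwrite("pics/g_s.png",cv2.resize(c["color"][140:230,210:340,::-1],None,fx=6,fy=6,interpolation=cv2.INTER_CUBIC)); 
c=bot.capture("top"); cv2.imwrite("pics/g_t.png",cv2.resize(c["color"][155:255,260:350,::-1],None,fx=6,fy=6,interpolation=cv2.INTER_CUBIC)); 
s=bot.read_state(); print(s["position"],s["force"],s["moment"])
E
```

```text
time_s: 5.27
position: [0.4864, -0.1359, 0.0368]
tcp_rot: [[0.002, 0.04, -0.999], [-0.001, -0.999, -0.04], [-1.0, 0.001, -0.002]]
force: [0.4, -0.7, -0.5]
opening: 0.919
[ 0.48624649 -0.13587493  0.03679727] [0.78040155 0.67971656 0.12166941] [-0.01068726  0.01199465 -0.04288141]
```

View pics/g_s.png

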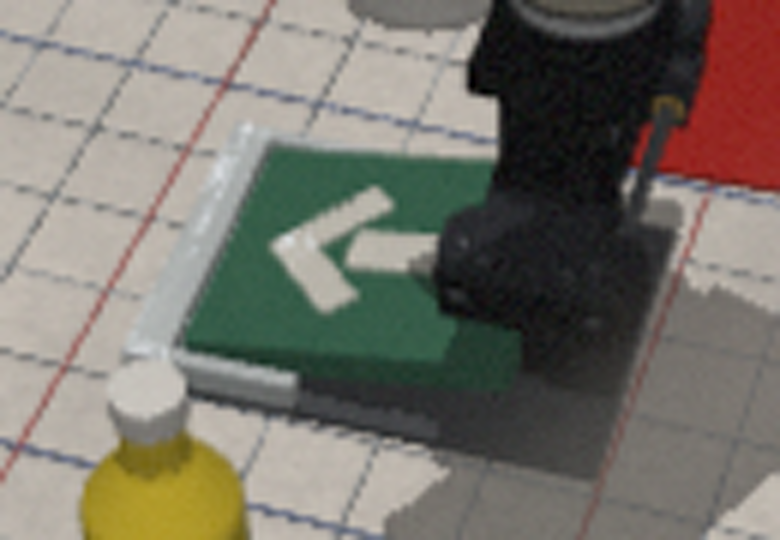

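View pics/g_t.png

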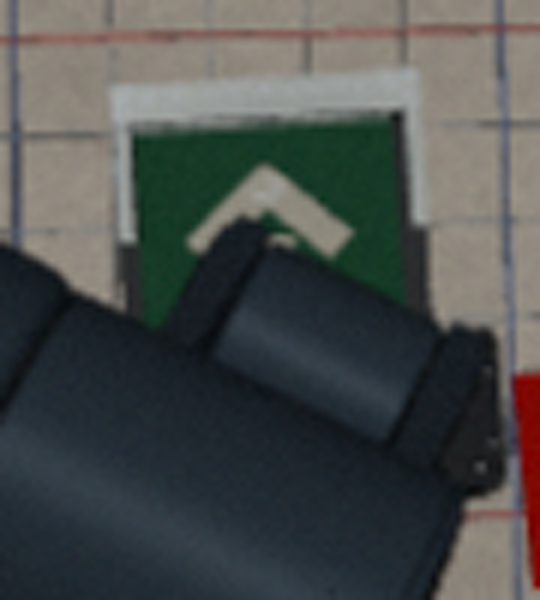

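```bash
python3 -m inch '{"dp": [[0,0,-1],[0,0,-1],[0,0,-1],[0,0,0],[0,0,0]], "yaw": [0,0,0,0,0]}' 80; python3 -m inch '{"dp": [[0,0,-1],[0,0,-0.5],[0,0,0]], "yaw": [0,0,0]}' 80
```

```text
time_s: 5.78
position: [0.4878, -0.1352, 0.0364]
tcp_rot: [[-0.002, 0.04, -0.999], [0.001, -0.999, -0.04], [-1.0, -0.001, 0.002]]
force: [-1.8, -0.4, 0.3]
opening: 0.919
time_s: 6.03
position: [0.4879, -0.135, 0.0362]
tcp_rot: [[-0.005, 0.04, -0.999], [0.001, -0.999, -0.04], [-1.0, -0.002, 0.004]]
force: [-5.4, -1.9, 0.1]
opening: 0.918
```

```bash
python3 -m inch '{"dp": [[0,0,-1],[0,0,-1],[0,0,-1],[0,0,0]], "yaw": [0,0,0,0]}' 80
python3 - <<'E'
from rig import bot
import cv2,pickle
c=bot.capture("wrist"); cv2.imwrite("pics/i_w.png",cv2.resize(c["color"][:,:,::-1],None,fx=1.4,fy=1.4)); 
c=bot.capture("side"); cv2.imwrite("pics/i_s.png",cv2.resize(c["color"][140:230,210:340,::-1],None,fx=6,fy=6,interpolation=cv2.INTER_CUBIC)); 
s=bot.read_state(); print(s["position"],s["force"],s["moment"])
E
```

```text
time_s: 6.37
position: [0.4882, -0.1347, 0.0361]
tcp_rot: [[-0.01, 0.041, -0.999], [0.003, -0.999, -0.041], [-1.0, -0.003, 0.01]]
force: [-12.8, -7.0, 2.9]
opening: 0.92
[ 0.48815011 -0.13464914  0.03607409] [-10.45036499  -6.42101632   2.83877003] [-1.1591519   1.94834599 -0.29569028]
```

View pics/i_s.png

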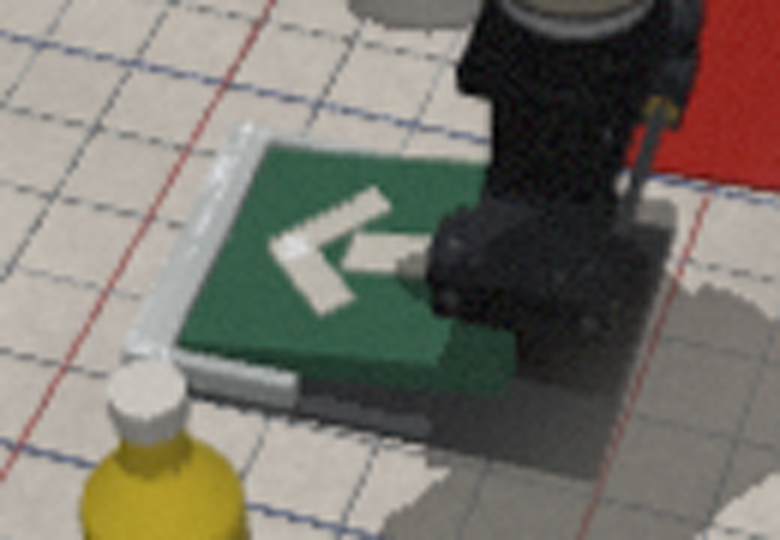

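View pics/i_w.png

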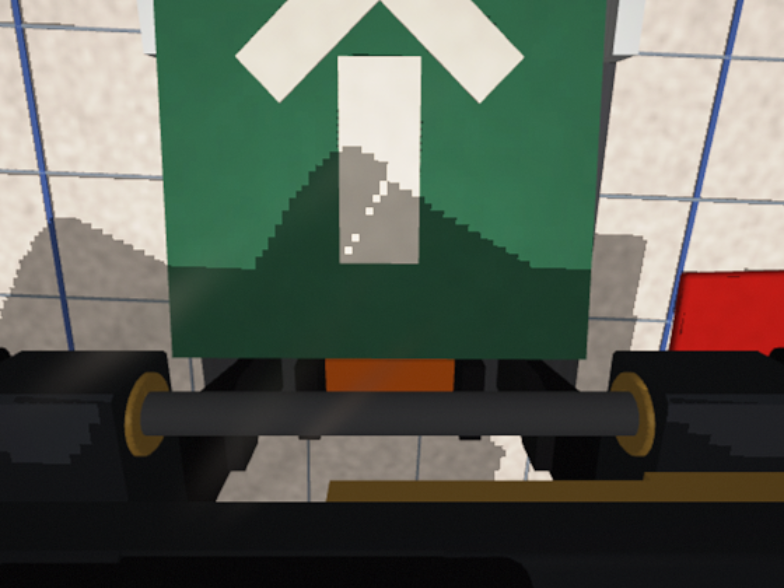

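```bash
python3 - <<'E'
from rig import bot
import cv2,pickle
c=bot.capture("wrist");pickle.dump(c,open("c_j.pkl","wb"))
im=c["color"][:,:,::-1]
cv2.imwrite("pics/j1.png",cv2.resize(im[0:85,95:160],None,fx=6,fy=6,interpolation=cv2.INTER_CUBIC))
cv2.imwrite("pics/j2.png",cv2.resize(im[0:85,400:465],None,fx=6,fy=6,interpolation=cv2.INTER_CUBIC))
b=im[180:262,110:430].astype(float); b=((b/255)**.5*255).astype('uint8')
cv2.imwrite("pics/j3.png",cv2.resize(b,None,fx=2.5,fy=2.5,interpolation=cv2.INTER_CUBIC))
E
python3 - <<'E'
import cv2,numpy as np
a=cv2.imread("pics/j1.png");b=cv2.imread("pics/j2.png")
cv2.imwrite("pics/j12.png",np.hstack([a,b]))
E
```

```text
(no output)
```

View pics/j12.png

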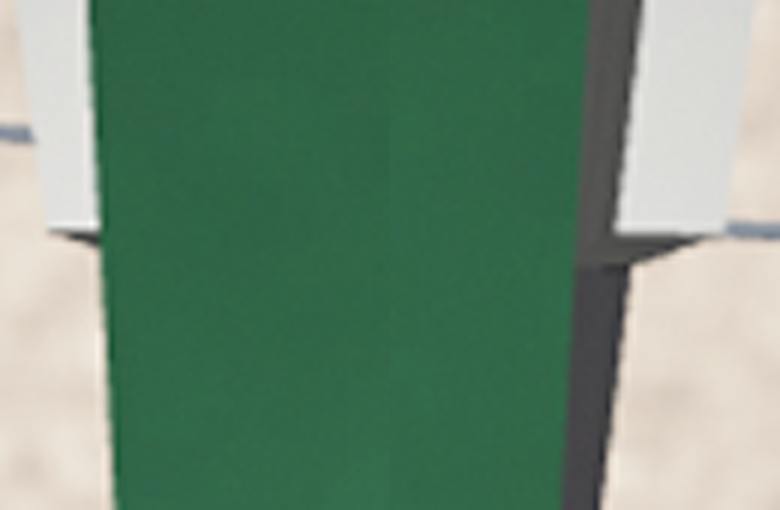

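View pics/j3.png

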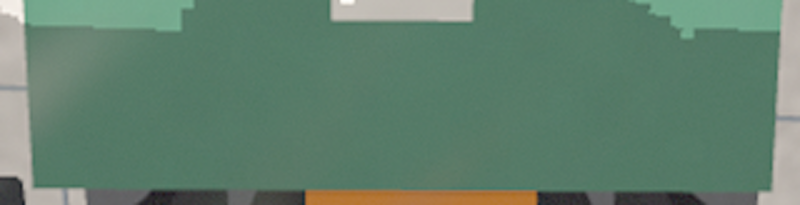

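```bash
cat >> fit.py <<'E'
print("---- now")
# stem corners in panel coords (z=.016)
S=np.array([B(283,258),B(374,275)])
st=least_squares(lambda a:(proj(c,pan(q,np.array([[a[0],a[1],.016],[a[2],a[3],.016]])))-S).ravel(),[-.04,.01,-.04,-.01]).x
print("stem",st.round(4))
c=pickle.load(open("c_j.pkl","rb"))
J=lambda u,v:((u+.5)/6-.5+95,(v+.5)/6-.5)
K2=lambda u,v:((u-390+.5)/6-.5+400,(v+.5)/6-.5)
L=lambda u,v:((u+.5)/2.5-.5+110,(v+.5)/2.5-.5+180)
X=np.array([(13,78,21),(13,-70,21),(13,-78,21)])/1e3;U=np.array([J(47,231),K2(615,235),K2(727,236)])
p0=p.copy();print("pred err with old frame",(proj(c,fr(p0,X))-U).round(1).tolist())
p=least_squares(lambda p:np.r_[(proj(c,fr(p,X))-U).ravel(),(p[2]-p0[2])*2000],p0).x;print("frame",p.round(4))
Y=np.array([(-.075,.065,.016),(-.075,-.065,.016),(st[0],st[1],.016),(st[2],st[3],.016)]);V=np.array([L(33,188),L(770,190),L(331,21),L(473,21)])
r=least_squares(lambda q:(proj(c,pan(q,Y))-V).ravel(),[.08,0,0,.15]);q=r.x
print("panel",q.round(4),(proj(c,pan(q,Y))-V).round(1).tolist())
print("edge z",pan(q,np.array([-.075,0,0])),"cov",np.sqrt(np.diag(np.linalg.inv(r.jac.T@r.jac))).round(4)*.5)
E
python3 fit.py
```

```text
frame [ 0.5797 -0.1322  0.0402]
[[-0.5, -0.2], [0.8, 0.5], [-0.3, 1.1], [-0.7, 0.3], [-0.0, 0.4], [-0.0, 0.8], [-0.5, -1.4], [0.7, -1.0], [0.8, -2.4]]
panel [ 0.0585 -0.0008 -0.0138  0.2086]
[[-0.0, -0.1], [-0.2, -0.2], [-1.4, 0.2], [1.6, 0.6], [0.0, -0.4], [0.1, -0.0]]
edge world [[0.4757, -0.1349, 0.0404], [0.4791, -0.1348, 0.056]]
stop [ 0.6626 -0.1289  0.006 ]
catchface [ 0.4947 -0.1356  0.006 ]
---- now
stem [-0.0454  0.0125 -0.0449 -0.0119]
pred err with old frame [[1.6, 1.8], [-0.7, 1.6], [-1.4, 1.5]]
frame [ 0.5804 -0.1322  0.0402]
panel [ 0.0819  0.0031 -0.0026  0.1694] [[0.5, -0.1], [0.3, 0.5], [-0.4, 0.2], [-0.4, -0.6]]
edge z [ 0.49860018 -0.13195973  0.03398959] cov [0.0001  0.00035 0.00235 0.002  ]
```

```bash
python3 -m inch '{"dp": [[0,0,2],[0,0,2],[0,0,3],[0,0,5],[0,0,0],[-12,0,0],[-16,0,0],[-12,0,0],[0,0,-8],[0,0,-8],[0,0,-6],[0,0,0],[0,0,0]], "yaw": [0,0,0,0,0,0,0,0,0,0,0,0,0]}' 80
python3 - <<'E'
from rig import bot
import cv2,pickle
c=bot.capture("wrist"); cv2.imwrite("pics/k_w.png",cv2.resize(c["color"][:,:,::-1],None,fx=1.4,fy=1.4)); 
c=bot.capture("side"); cv2.imwrite("pics/k_s.png",cv2.resize(c["color"][140:230,210:340,::-1],None,fx=6,fy=6,interpolation=cv2.INTER_CUBIC)); 
s=bot.read_state(); print(s["position"],s["force"],s["moment"])
E
```

```text
time_s: 7.6
position: [0.5034, -0.1347, 0.0758]
tcp_rot: [[-0.001, 0.041, -0.999], [0.0, -0.999, -0.041], [-1.0, -0.0, 0.001]]
force: [-0.2, 0.2, 0.5]
opening: 0.916
[ 0.50246513 -0.13445643  0.07579522] [0.01573614 0.02461369 0.23759135] [ 0.01959836  0.04355791 -0.01717065]
```

View pics/k_s.png

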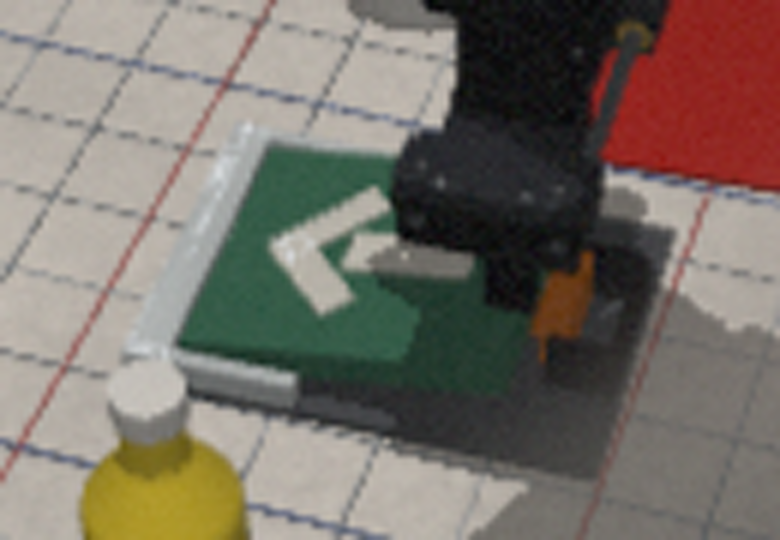

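View pics/k_w.png

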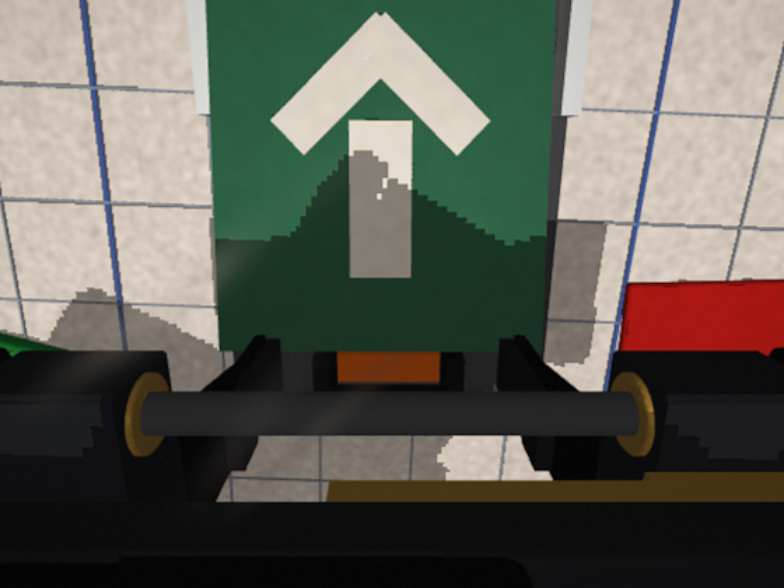

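```bash
python3 -m inch '{"dp": [[0,0,-4],[6,0,0],[6,0,0],[3,0,0],[2,0,0],[2,0,0],[0,0,0]], "yaw": [0,0,0,0,0,0,0]}' 80
python3 -m inch '{"dp": [[2,0,0],[2,0,0],[2,0,0],[0,0,0]], "yaw": [0,0,0,0]}' 80
python3 -m inch '{"dp": [[2,0,0],[2,0,0],[2,0,0],[0,0,0]], "yaw": [0,0,0,0]}' 80
```

```text
time_s: 8.28
position: [0.5061, -0.1345, 0.0572]
tcp_rot: [[-0.002, 0.04, -0.999], [0.001, -0.999, -0.04], [-1.0, -0.001, 0.002]]
force: [-1.1, 0.2, 2.3]
opening: 0.922
time_s: 8.62
position: [0.5072, -0.1348, 0.0513]
tcp_rot: [[0.001, 0.04, -0.999], [-0.0, -0.999, -0.04], [-1.0, 0.0, -0.001]]
force: [0.6, -0.3, 0.7]
opening: 0.918
time_s: 8.95
position: [0.507, -0.1346, 0.0451]
tcp_rot: [[-0.0, 0.04, -0.999], [0.0, -0.999, -0.04], [-1.0, -0.0, 0.0]]
force: [0.6, -0.5, 0.2]
opening: 0.918
```

Run:
```python
from rig import bot
import cv2,pickle
c=bot.capture("wrist"); cv2.imwrite("pics/l_w.png",cv2.resize(c["color"][:,:,::-1],None,fx=1.4,fy=1.4)); 
c=bot.capture("side"); cv2.imwrite("pics/l_s.png",cv2.resize(c["color"][140:230,210:340,::-1],None,fx=6,fy=6,interpolation=cv2.INTER_CUBIC)); 
s=bot.read_state(); print(s["position"],s["force"],s["moment"])
```

```text
[ 0.50703366 -0.13461385  0.04533769] [-0.52237144 -0.05589019 -0.45728599] [-0.00427675 -0.00301833  0.05550926]
```

View pics/l_s.png

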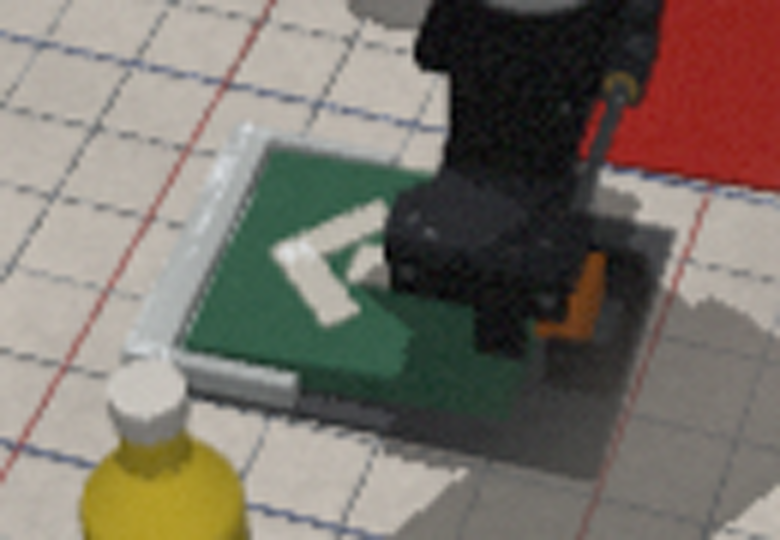

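View pics/l_w.png

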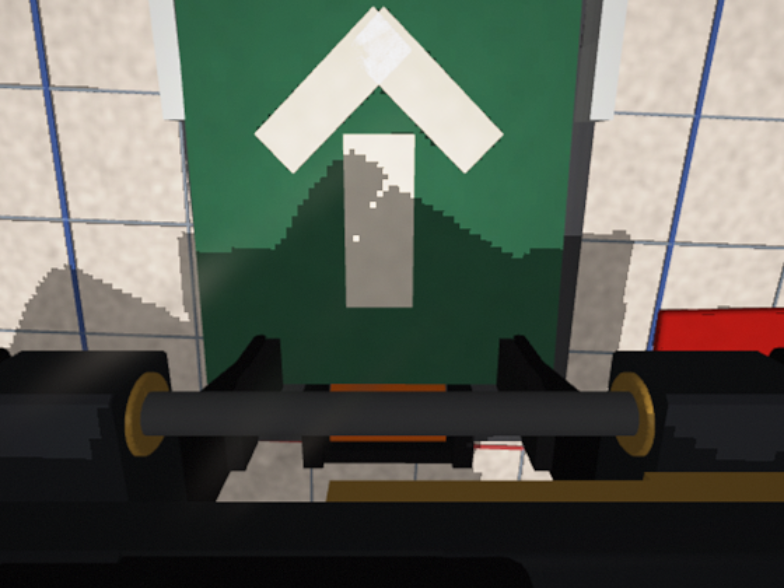

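```bash
python3 -m inch '{"dp": [[2,0,0],[2,0,0],[2,0,0],[2,0,0],[0,0,0]], "yaw": [0,0,0,0,0]}' 80
python3 -m inch '{"dp": [[2,0,0],[2,0,0],[0,0,0]], "yaw": [0,0,0]}' 80
python3 -m inch '{"dp": [[1,0,0],[1,0,0],[0,0,0]], "yaw": [0,0,0]}' 80
```

```text
time_s: 9.47
position: [0.5069, -0.1346, 0.0371]
tcp_rot: [[-0.0, 0.04, -0.999], [0.0, -0.999, -0.04], [-1.0, -0.0, 0.0]]
force: [0.2, -0.3, 0.9]
opening: 0.915
time_s: 9.72
position: [0.5072, -0.1347, 0.0335]
tcp_rot: [[0.0, 0.04, -0.999], [-0.0, -0.999, -0.04], [-1.0, 0.0, -0.0]]
force: [-0.7, -0.1, 0.1]
opening: 0.923
time_s: 9.97
position: [0.5072, -0.1348, 0.0333]
tcp_rot: [[0.001, 0.04, -0.999], [-0.0, -0.999, -0.04], [-1.0, 0.0, -0.001]]
force: [-3.1, 1.1, 15.6]
opening: 0.917
```

```bash
python3 -m inch '{"dp": [[0.5,0,0],[0,0,0],[-2,0,0],[-10,0,0],[-25,0,0],[-35,0,0],[-35,0,0],[-35,0,0],[-20,0,0],[0,0,0]], "yaw": [0,0,0,0,0,0,0,0,0,0]}' 80
python3 - <<'E'
from rig import bot
import cv2,pickle
c=bot.capture("wrist"); pickle.dump(c,open("c_m.pkl","wb"));im=c["color"][:,:,::-1]
cv2.imwrite("pics/m_w.png",cv2.resize(im,None,fx=1.4,fy=1.4)); 
c=bot.capture("side"); cv2.imwrite("pics/m_s.png",cv2.resize(c["color"][140:230,210:340,::-1],None,fx=6,fy=6,interpolation=cv2.INTER_CUBIC)); 
s=bot.read_state(); print(s["position"],s["force"],s["moment"])
E
```

```text
time_s: 10.8
position: [0.51, -0.136, 0.1981]
tcp_rot: [[0.01, 0.04, -0.999], [-0.005, -0.999, -0.04], [-1.0, 0.005, -0.01]]
force: [0.7, -0.4, -0.1]
opening: 0.922
[ 0.50729314 -0.13477054  0.19396923] [ 0.07560462 -0.10175137 -0.39445138] [0.06289702 0.0378109  0.01415639]
```

View pics/m_s.png

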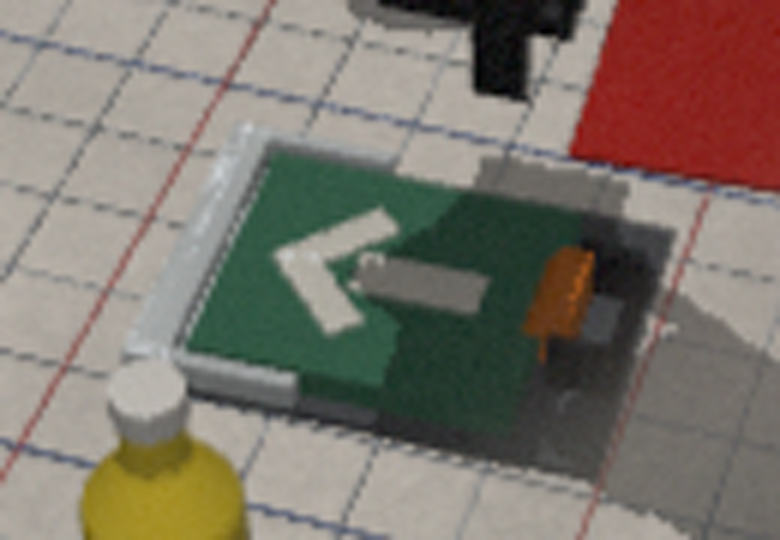

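View pics/m_w.png

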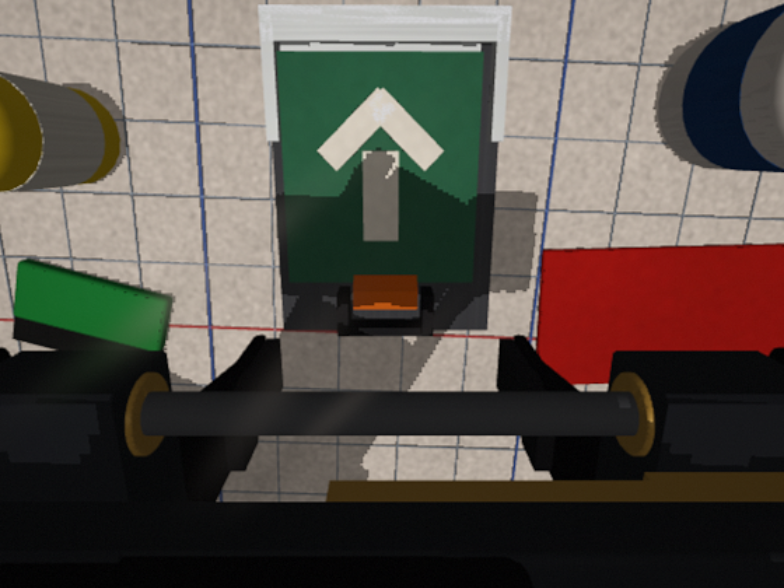

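Panel is flat with the orange nose over its near edge. I'll check how far home the lip is.

Run:
```python
import cv2,pickle
c=pickle.load(open("c_m.pkl","rb")); im=c["color"][:,:,::-1]
cv2.imwrite("pics/n1.png",cv2.resize(im[0:105,180:370],None,fx=4,fy=4,interpolation=cv2.INTER_CUBIC))
b=im[150:245,180:370].astype(float); b=((b/255)**.5*255).astype('uint8')
cv2.imwrite("pics/n2.png",cv2.resize(b,None,fx=4,fy=4,interpolation=cv2.INTER_CUBIC))
```

```text
(no output)
```

View pics/n1.png

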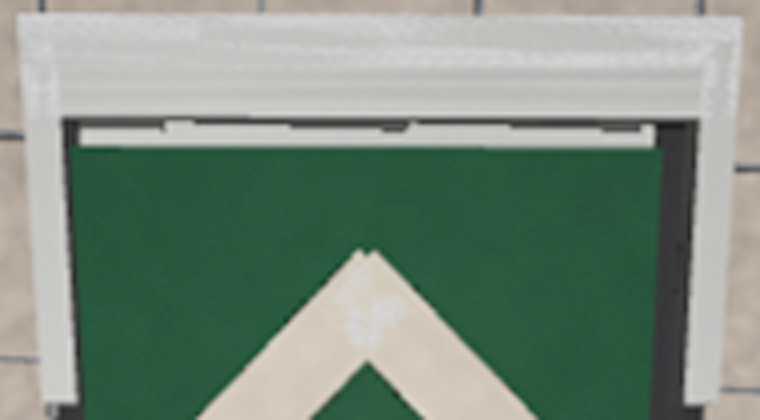

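View pics/n2.png

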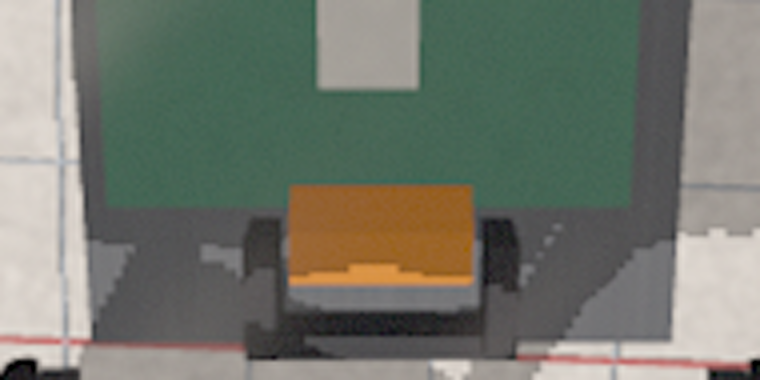

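```bash
cat > fit2.py <<'E'
import numpy as np,pickle
from scipy.optimize import least_squares
from h import *
c=pickle.load(open("c_m.pkl","rb"))
A=lambda u,v:((u+.5)/4-.5+180,(v+.5)/4-.5)
B=lambda u,v:((u+.5)/4-.5+180,(v+.5)/4-.5+150)
def Rz(a):return np.array([[np.cos(a),-np.sin(a),0],[np.sin(a),np.cos(a),0],[0,0,1]])
def fr(p,X):return X@Rz(p[2]).T+[p[0],p[1],0]
X=np.array([(73,70,21),(73,-70,21),(13,78,21),(13,-78,21),(13,70,21),(13,-70,21),(-122,-78,6)])/1e3
U=np.array([A(62,117),A(698,118),A(43,403),A(717,402),A(77,402),A(684,404),B(672,339)])
p=least_squares(lambda p:(proj(c,fr(p,X))-U).ravel(),[.58,-.132,.04]).x
print(p.round(4),(proj(c,fr(p,X))-U).round(1).tolist())
Y=np.array([(75,65,16),(75,-65,16),(-75,65,16),(-75,-65,16)])/1e3
V=np.array([A(72,148),A(662,149),B(106,208),B(633,208)])
def pan(q,Y):
    t=q[3];Ry=np.array([[np.cos(t),0,np.sin(t)],[0,1,0],[-np.sin(t),0,np.cos(t)]])
    return fr(p,(Y-[.091,0,0])@Ry.T@Rz(q[2]).T+[q[0],q[1],.006])
for fix in(0,1):
    r=least_squares(lambda q:(proj(c,pan(np.r_[q[:3],0] if fix else q,Y))-V).ravel(),[.083,0,0,0.01]);print("tip x,y,yaw,tilt",r.x.round(4),r.fun.round(1))
N=np.array([(-.077,0,.027)]);print("nose rest px",proj(c,fr(p,N)),"seen",B(380,185))
E
python3 fit2.py
```

```text
[ 0.5801 -0.1321  0.0389] [[-0.1, -0.0], [0.3, 0.4], [0.0, -0.0], [0.1, 0.7], [0.2, 0.2], [-0.3, 0.2], [-0.2, -2.0]]
tip x,y,yaw,tilt [0.0826 0.003  0.0017 0.0137] [-0.1 -0.2  0.1 -0.1  0.3  0.3 -0.3  0.2]
tip x,y,yaw,tilt [0.0826 0.003  0.0016 0.01  ] [-0.1  0.1  0.1  0.2  0.8 -0.1 -0.8 -0.2]
nose rest px [[274.7835167  196.50035583]] seen (274.625, 195.875)
```

```bash
python3 -m inch '{"dp": [[0,0,0],[0,0,0],[0,0,0]], "yaw": [0,0,0]}'
python3 - <<'E'
from rig import bot
print(bot.hand_in())
E
```

```text
time_s: 11.15
position: [0.5061, -0.1343, 0.1915]
tcp_rot: [[-0.003, 0.04, -0.999], [0.002, -0.999, -0.04], [-1.0, -0.002, 0.003]]
force: [0.0, 0.2, -0.1]
opening: 0.917
the job is handed in; nothing more can be done
None
```

I clipped the green arrow panel into the frame, let go of it and handed the job in at about 11 s. With the fingers open either side of the catch housing, I pushed the panel's near end towards the rail until it stopped, at about 12 N. I then pressed its near edge down until the fingertips stood 22 mm above the bench, at about 16 N, and lifted clear.

- **Lip:** the last wrist picture puts the lip tip at 82.6 mm in the frame, against 83 mm at the rail.
- **Catch:** the orange nose sits over the panel's near edge, within 1 pixel of where it should be at rest.
- **Flatness:** the fit gave a tilt of 0.014 rad, where flat would be 0. I put this down to measurement noise, because the fingertip height when pressed matches a flat panel (22 mm) and the nose is snapped out over it.
- **Sideways position:** the panel sits about 3 mm to one side, still between the cheeks.
- **Other objects:** I never reached near the sprayer, ink bottle, squeegee or red plate. I did not measure their positions before and after.

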